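Tip out the wash balls, then find which way the bottle cap unscrews and hold it off

TASK

Get a soaking mix ready: tip all six green wash balls from the red scoop cup into the white bowl and stand the empty cup upright on the counter, letting go of it. Then take the blue cap off the yellow bottle; nobody knows whether its thread is ordinary or reversed, so try loosening it one way and, if it binds, the other. Lift the cap off and finish while still holding it still in the gripper, straight above the bottle and at least 5 cm up from where it sat; leave the white bottle closed and the other things where they are.

Things in the scene. Friction and masses are not known exactly. Their poses are not given: they have to be found in the camera images.
- cup: Loose red scoop cup, 90 g. Origin: centre of underside, z up. Two flat upright sides, 58 mm apart outside (normal to cup y), 92 mm long in x, 55 mm high, 4 mm thick: pinch these. Floor 4 mm thick, 44 mm in x; end walls slope out 27 deg from upright to pouring lips at x = +46 and -46 mm, z = 55 mm. Pours over either lip when tipped 70 to 85 deg about its y axis.
- ball0_center (a point): Centre of green wash ball 0 (loose, 20 mm diameter, 12 g, rolls easily), at the start in the cup.
- ball1_center (a point): Centre of green wash ball 1 (loose, 20 mm diameter, 12 g, rolls easily), at the start in the cup.
- ball2_center (a point): Centre of green wash ball 2 (loose, 20 mm diameter, 12 g, rolls easily), at the start in the cup.
- ball3_center (a point): Centre of green wash ball 3 (loose, 20 mm diameter, 12 g, rolls easily), at the start in the cup.
- ball4_center (a point): Centre of green wash ball 4 (loose, 20 mm diameter, 12 g, rolls easily), at the start in the cup.
- ball5_center (a point): Centre of green wash ball 5 (loose, 20 mm diameter, 12 g, rolls easily), at the start in the cup.
- bowl: Loose white ceramic bowl, 150 mm across the rim, 60 mm high, 0.45 kg. Origin at the centre of its underside, z up.
- bottle: Yellow round bottle, 74 mm diameter up to z = 95 mm, then a shoulder narrowing to 40 mm at z = 122 mm; fixed to the counter by a round foot, 92 mm diameter, 8 mm thick. Origin: centre of underside, z up. Neck under the cap ends at z = 160 mm. The white bottle is alike; they may stand in either order.
- cap: Loose blue cap on the yellow bottle, 50 mm diameter, 36 mm high, 40 g. Origin: centre of underside, 130 mm above the counter when closed; z up. Turns easily about z; one way stops hard after about 4 deg and stays locked, the other way it is free to lift from 55 to 73 deg, a hard stop (ease back a little if it sticks). Which way varies, unseen. 30 mm of lift clears the neck.
- white_bottle: White bottle, same shape as the yellow one, also fixed; bystander, to stay closed.
- white_bottle_cap: Blue cap on the white bottle, like the other one; origin at the centre of its underside. Not to be moved.
- spray_bottle: Loose green trigger spray bottle, 74 mm diameter, 200 mm high, bystander at the back; origin at the centre of its underside.
- spray_can: Loose blue and orange spray can, 58 mm diameter, 190 mm high, bystander at the back; origin at the centre of its underside.
- scrub_brush: Loose hand brush lying at the back, bystander.
- tissue_box: Loose blue carton of tissues with a white slot on top, 115 x 220 x 85 mm, bystander at the back; origin at the centre of its underside.
Not all that is in view belongs to the job. Leave any pink look-alike of the bottle alone.

How it is judged:
By the outcome, as a careful person would: the job done as asked, in the order asked, and still so for the second after the job is handed in, while the arm keeps its last pose, push and grip.
It also fails if it takes over 72 s, if anything falls off the work surface, if the arm or the gripper's body presses on something with over 40 N, if the wrist force passes 120 N, or if a joint passes its speed limit or range.

ROBOT

A 7-joint arm with a two-finger parallel gripper is mounted at the origin on the work surface. World frame = base frame: x ahead of the robot, y to its left, z up, the work surface at z = 0. Lengths are in m, angles in degrees, forces in N, time in s.
With the tool pointing down it reaches from about 0.425 to 0.875 m from the base axis. Payload 4.7 kg.
Tool frame: the origin (TCP) lies midway between the tips of the shut fingers; the grasp point (between the pads) lies 19 mm behind it; z points along the fingers, y is the line along which they close (so a half turn about z gives the same grasp; the last joint's range is limited). The gripper opens to 87 mm and grips with 3 to 60 N. Pads are 19 mm wide; open, the fingers measure 117 mm over their backs; the gripper's body (75 mm by 190 mm) begins 51 mm behind the grasp point.
Start: joints at [0.808, 18.392, -4.016, 83.108, 1.295, 78.541, -3.26], TCP at [0.65, -0, 0.223] pointing down, gripper open.
Joint ranges: [-163.93, 163.93], [-17.29, 119.83], [-79.2, 71.16], [3.27, 140.29], [-89.18, 269.18], [5.43, 117.66], [-154.24, 154.24]. Speed limits (degrees/s): [147.25, 147.25, 180, 180, 180, 180, 180].

INTERFACE

Orientations are given as [roll, pitch, yaw] about the fixed x, y, z axes, in that order (R = Rz(yaw) Ry(pitch) Rx(roll)).
In Python, from cell import env, viewer, boxes_of, masks_of gives the robot as it stands. The module is installed in compiled form; this text tells all that it offers.
- The arm moves only by the tool apply_moves, never from a script. Its argument "moves" is a list of rows, each a list of 7 numbers: the shift along the tool's x, y, z scaled (see below), then the turn, a rotation vector about the tool's x, y, z scaled (see below), then the opening, from 0 (shut) to 1 (fully open). A call has 1 to 20 rows; each row is the pose to reach, as a shift and turn from the pose commanded when the call began, along the tool's axes at that moment; what a row does not reach only later rows make up. The controller multiplies each number of a shift by 0.2 m and each number of a turn by 1.5 rad. A row lasts 1/10 s, in which the tool goes at most 50 mm and 8.59 degrees, less where a joint would pass 70% of its speed; a pose out of reach is approached as far as the arm can. A call with a number of a shift or a turn outside -1 to 1 is refused whole. A call with a gripper value outside its range is refused whole. The fingers move at their own pace and stop on an object; "grip_force" is the grip in N (left out, the last holds). Time passes only in rows, so rows that repeat a pose let the fingers close. It gives the time, the measured TCP pose, the force, the opening and the grip force at its end, in the units of the state.
- env.get_obs(): the state, without advancing time (a new reading comes with each control period).
- viewer.read_camera(name): name is "scene" or "side" or "wrist"; returns the picture (480x640x3 uint8, red, green, blue); there is no depth.
- viewer.get_calibration(name): a dict with "fov_y" (degrees; the focal length in pixels is half the picture's height over the tangent of half this angle, whatever the lens; pixels are square), "cx", "cy" (the principal point, pixels), "k1" (the pictures are not rectified: a ray, as slopes to the right and down, at radius r is drawn at 1 + k1 r^2 times it, then the intrinsics apply), "position" and "orientation" of the camera in the world. Camera axes: x right, y up, looking along -z (the intrinsics and any distortion apply to the point x, -y, -z); pixel columns grow to the right and rows downward; lengths in m; the calibration is good to about 2 mm. A picture is of the moment at which its call begins: read the wrist's pose just before it. get_calibration takes no time and is no camera call; for the wrist camera it gives the pose at the moment of the call.
- env.sign_off(): hands the job in; it is judged then, once.
Trained networks look in the newest picture that a camera, given by its name, has taken for a name from the list of things; names that differ only in an ending like _2 or _b are one class to them, and where a whole thing is asked for, a point or a joint stands for the part that bears it (a point fixed in the world has none). Each returns a list of dicts, best first, with "conf" (0 to 1); they miss things now and then, are a little off and sometimes report something else, mostly with a low value. They report only what shows in the picture. A call takes as long as a camera call. They do not tell look-alikes from the thing itself.
- boxes_of(camera, target): "location" ([column, row] in pixels, amid what is visible of it).
- masks_of(camera, target): "pixels" (480x640 bool, what is visible of it) and "location" ([column, row] in pixels, amid what is visible of it).
The state is a dict: "time_s": time; "qpos": joint angles; "joint_velocities": joint speeds; "effort": joint torques, N m; "tool_pos": TCP position; "tool_rot": TCP orientation; "force": force on the tool from outside, world axes, zero at the start; "wrist_torque": the same for the moment, N m; "grip_width": finger opening in m; "grasp_force": force on a finger pad.
Only numpy, scipy, OpenCV 4.12 (cv2) and the standard library are available. Lean on these libraries where they do the work, as an engineer would, in place of code of your own. Each camera call takes 0.05 s, during which the arm holds its last target. There are 200 camera calls.

## Working session

There is one attempt and no reset: what is moved stays moved. The work goes in short steps, Python scripts to look and compute and a tool call to move; the robot and the scene stay as the last step left them, time stands still between calls to the robot, and variables do not carry over. Pictures are saved under pics/ and viewed, at most 10 in all, crops included, and the job is handed in when it is done.

Besides the shell and the picture viewer there is one more tool, called after "Emit:" as name([rows], argument=value, ...), one row to a line, values as JSON. apply_moves: Moves the arm, as the interface text tells. Shifts and turns lie within -1 to 1; 1 stands for 0.2 m of shift or 1.5 rad of turn. Its arguments: {"type":"object","properties":{"moves":{"type":"array","items":{"type":"array","items":{"type":"number","minimum":-1,"maximum":1}}},"grip_force":{"type":"number"}},"required":["moves"]}

```bash
mkdir -p pics; cat > h.py <<'E'
import numpy as np, cv2
from scipy.spatial.transform import Rotation as R
from cell import env, viewer, boxes_of, masks_of
def ray(c,px):
    k=viewer.get_calibration(c); f=240/np.tan(np.radians(k['fov_y'])/2)
    d=np.array([(px[0]-k['cx'])/f,(px[1]-k['cy'])/f]); u=d.copy()
    for _ in range(30): u=d/(1+k['k1']*(u@u))
    o=np.array(k['orientation'],float)
    M=o if o.shape==(3,3) else R.from_euler('xyz',o,degrees=True).as_matrix()
    return np.array(k['position']),M@np.array([u[0],-u[1],-1])
def at_z(c,px,z):
    p,d=ray(c,px); return p+d*(z-p[2])/d[2]
def tri(a,pa,b,pb):
    p,d=ray(a,pa);q,e=ray(b,pb)
    s=np.linalg.lstsq(np.c_[d,-e],q-p,rcond=None)[0]
    A=p+d*s[0];B=q+e*s[1]; return (A+B)/2,np.linalg.norm(A-B)
def proj(c,P):
    k=viewer.get_calibration(c); f=240/np.tan(np.radians(k['fov_y'])/2)
    M=R.from_euler('xyz',k['orientation'],degrees=True).as_matrix()
    v=M.T@(np.array(P)-k['position']); u=np.array([v[0],-v[1]])/-v[2]
    return u*(1+k['k1']*(u@u))*f+[k['cx'],k['cy']]
def snap(c,n):
    im=viewer.read_camera(c); cv2.imwrite(f'pics/{n}.png',im[:,:,::-1]); return im
E
python3 - <<'E'
from h import *
np.set_printoptions(precision=3,suppress=True)
ims=[snap(c,c+'0') for c in ('scene','side')]
print(viewer.get_calibration('scene'),viewer.get_calibration('side'))
for t in ['cup','bowl','bottle','cap','white_bottle','white_bottle_cap','ball0_center']:
    for c in ('scene','side'):
        print(t,c,[(np.round(b['location'],1).tolist(),round(b['conf'],2)) for b in boxes_of(c,t)])
E
```

```text
{'fov_y': 52.22286158847821, 'cx': 321.566448112684, 'cy': 232.41221425614944, 'k1': 0.036767025457534415, 'position': array([ 1.348, -0.392,  0.628]), 'orientation': array([58.729,  0.765, 62.365])} {'fov_y': 55.8805853184125, 'cx': 316.46531623537334, 'cy': 243.62523890560993, 'k1': -0.1069873411502209, 'position': array([0.18 , 0.687, 0.634]), 'orientation': array([  57.275,    0.317, -148.286])}
cup scene [([415.9, 202.5], 0.88)]
cup side [([275.8, 401.5], 0.93), ([171.9, 307.6], 0.72), ([269.0, 412.2], 0.6), ([318.9, 305.2], 0.18)]
bowl scene [([354.0, 234.1], 0.89)]
bowl side [([317.3, 308.2], 0.67)]
bottle scene [([191.7, 255.3], 0.96), ([138.1, 286.1], 0.76)]
bottle side [([420.6, 199.9], 0.79), ([423.7, 238.1], 0.77), ([327.8, 202.6], 0.43)]
cap scene [([124.7, 239.3], 0.76)]
cap side [([276.3, 397.7], 0.64), ([427.1, 176.8], 0.6)]
white_bottle scene [([261.9, 262.5], 0.95)]
white_bottle side [([365.8, 251.6], 0.77), ([270.6, 252.1], 0.63)]
white_bottle_cap scene [([252.2, 216.0], 0.68)]
white_bottle_cap side [([371.3, 212.2], 0.71)]
ball0_center scene [([415.5, 264.3], 0.48)]
ball0_center side [([287.6, 409.2], 0.3)]
```

```bash
python3 -c "
import cv2,numpy as np
a=cv2.imread('pics/scene0.png');b=cv2.imread('pics/side0.png')
cv2.imwrite('pics/both.png',cv2.resize(np.vstack([a,b]),(400,600)))"
```

```text
(no output)
```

View pics/scene0.png

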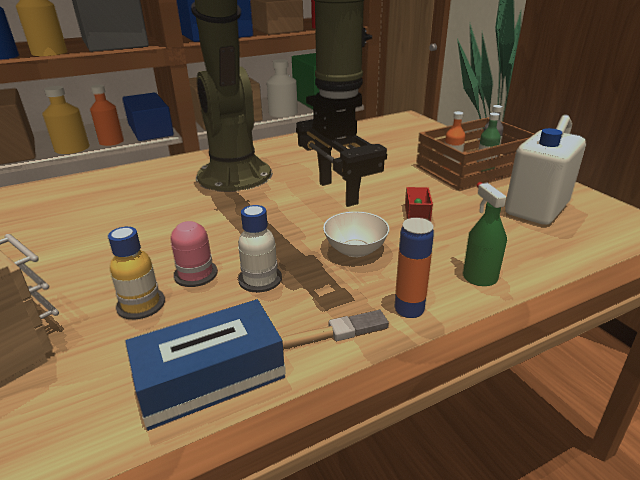

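View pics/side0.png

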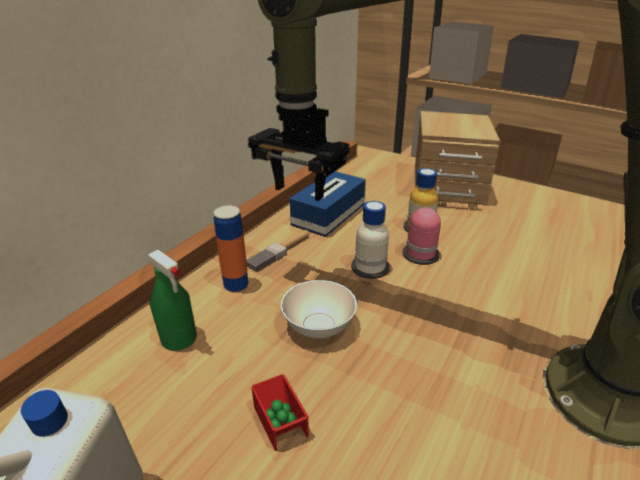

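The scene view shows, left to right, a yellow bottle with a blue cap (cap 124,240), a pink look-alike without a cap (192,250), a white bottle with a blue cap (255,218), the bowl (356,237) and the cup (418,204). In the side view these are the yellow cap (427,178), pink (423,235), white (372,240), bowl (319,310) and cup (280,410). The yellow bottle with the blue cap fits the description. The pink one has no cap and is the wrong colour.

```bash
python3 - <<'E'
from h import *
np.set_printoptions(precision=4,suppress=True)
S=cv2.imread('pics/scene0.png');D=cv2.imread('pics/side0.png')
print('cap tri',tri('scene',(124.7,240),'side',(427,178)))
print('wcap',tri('scene',(254,218),'side',(373,213)))
for c,t in (('scene','bowl'),('side','bowl'),('side','cup'),('scene','cup')):
    viewer.read_camera(c)
    for m in masks_of(c,t)[:1]:
        M=m['pixels'].astype(np.uint8); ys,xs=np.nonzero(M)
        print(c,t,m['conf'],M.sum(),xs.min(),xs.max(),ys.min(),ys.max())
        if t=='bowl':
            # rim: fit centre via extremes left/right
            l=(xs.min(),ys[xs==xs.min()].mean());r=(xs.max(),ys[xs==xs.max()].mean())
            a,b=at_z(c,l,.06),at_z(c,r,.06);print((a+b)/2,np.linalg.norm(a-b))
# red cup hull in side view, corner estimate
def red(im): 
    b,g,r=[im[:,:,i].astype(int) for i in range(3)]; return ((r>90)&(g<60)&(b<60)).astype(np.uint8)
for c,im,box in (('side',D,(230,350,340,470)),('scene',S,(395,180,440,225))):
    m=np.zeros((480,640),np.uint8);x0,y0,x1,y1=box;m[y0:y1,x0:x1]=red(im)[y0:y1,x0:x1]
    np.save(f'red_{c}.npy',m)
    h=cv2.convexHull(np.argwhere(m)[:,::-1].astype(np.int32));h=cv2.approxPolyDP(h,2,True)[:,0]
    for p in h: print(c,p,at_z(c,p,.055)[:2])
o=np.hstack([cv2.resize(S[215:330,85:285],(480,276),interpolation=2),cv2.resize(D[360:460,225:335],(304,276),interpolation=2)])
cv2.imwrite('pics/crop1.png',o)
print(env.get_obs()['time_s'],viewer.get_calibration('wrist'))
E
```

```text
cap tri (array([ 0.4978, -0.3627,  0.151 ]), np.float64(0.0002012927772596967))
wcap (array([ 0.5362, -0.1243,  0.1503]), np.float64(0.002002954006190382))
scene bowl 0.8 2277 323 388 211 256
[0.5337 0.112  0.06  ] 0.1470332440264725
side bowl 0.74 3071 149 195 250 350
[0.7493 0.2951 0.06  ] 0.14188023002515435
side cup 0.86 1967 252 308 376 449
scene cup 0.79 816 405 432 187 221
side [308 436] [0.3965 0.3654]
side [275 450] [0.4237 0.409 ]
side [255 409] [0.4906 0.3684]
side [252 387] [0.5208 0.3373]
side [283 375] [0.493  0.2906]
side [307 416] [0.4163 0.3372]
scene [430 220] [0.5813 0.2863]
scene [408 217] [0.545  0.2502]
scene [408 187] [0.414 0.346]
scene [428 189] [0.4492 0.3841]
scene [432 204] [0.5205 0.3405]
1.2 {'fov_y': 71.86750174568529, 'cx': 316.51978388750996, 'cy': 240.0011741435912, 'k1': 0.0024697921412930235, 'position': array([0.6504, 0.0696, 0.384 ]), 'orientation': array([-14.9767,   0.0247,   0.0879])}
```

View pics/crop1.png

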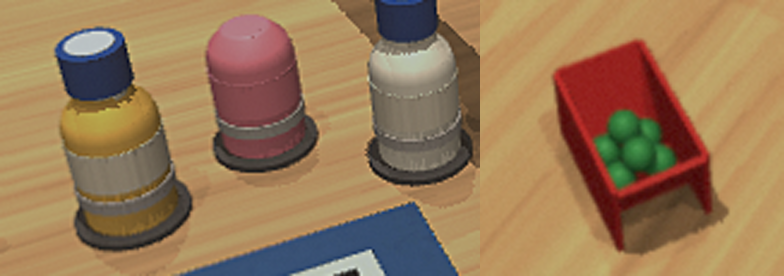

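The crop confirms it. The left bottle is yellow with a blue cap (top at scene 123,233), the pink one has a bare dome, and the cup holds the six balls. The cup's rim corners measure 54 x 90 mm at z=55, so its centre is about (0.468, 0.337) with yaw about -31°.

```bash
cat >> h.py <<'E'
def row(p,M,o=None):
    "row numbers to reach TCP p, rotation M from the present commanded (~measured) pose"
    o=o or env.get_obs(); M0=R.from_euler('xyz',o['tool_rot'],degrees=True)
    return np.round(np.r_[M0.inv().apply(np.array(p)-o['tool_pos'])/.2,(M0.inv()*M).as_rotvec()/1.5],3)
def down(yaw): return R.from_euler('xyz',[180,0,yaw],degrees=True)
E
python3 - <<'E'
from h import *
np.set_printoptions(precision=4,suppress=True)
o=env.get_obs();print({k:np.round(v,3) for k,v in o.items()})
l=at_z('side',(281,298),.06);r=at_z('side',(357,302),.06);print('bowl side',(l+r)/2,np.linalg.norm(l-r))
cs=np.array([at_z('side',p,.055)[:2] for p in [(282.9,375.2),(252.1,388.2),(272.8,428.8),(308.2,416.1)]]);print(cs,cs.mean(0))
for p in cs: print(proj('scene',[*p,.055]))
for y in (-31,149,59,-121): print(y,row([.468,.337,.16],down(y)))
E
```

```text
{'time_s': np.float64(1.2), 'qpos': array([ 0.808, 18.393, -4.016, 83.108,  1.295, 78.542, -3.261]), 'joint_velocities': array([ 0.046, -0.043, -0.072,  0.018, -0.089, -0.009, -0.027]), 'effort': array([  0.   , -49.111,  -0.402, -31.277,  -0.063,   0.034,   0.   ]), 'tool_pos': array([ 0.65 , -0.   ,  0.223]), 'tool_rot': array([179.998,   0.003,  90.   ]), 'force': array([-0.984, -0.128,  0.81 ]), 'wrist_torque': array([-0.013,  0.059,  0.04 ]), 'grasp_force': np.float64(0.0), 'grip_width': np.float64(0.087)}
bowl side [0.5399 0.1016 0.06  ] 0.15012324206431943
[[0.4929 0.291 ]
 [0.5192 0.3391]
 [0.4468 0.3824]
 [0.4147 0.3364]] [0.4684 0.3372]
[408.8976 204.0116]
[431.2156 203.9192]
[426.9106 188.795 ]
[405.1728 187.886 ]
-31 [ 1.685 -0.91   0.313  0.    -0.     1.408]
149 [ 1.685 -0.91   0.313  0.     0.    -0.687]
59 [ 1.685 -0.91   0.313  0.     0.     0.361]
-121 [ 1.685 -0.91   0.313 -0.     0.    -1.734]
```

Emit:
apply_moves([
  [0.85,-0.45,0.15,0,0,-0.35,1],
  [0.85,-0.45,0.15,0,0,-0.35,1],
  [0.85,-0.45,0.15,0,0,-0.35,1],
  [0.85,-0.45,0.15,0,0,-0.35,1],
  [0.85,-0.45,0.15,0,0,-0.35,1],
])

```text
time_s: 1.7
tool_pos: [0.5555, 0.1784, 0.192]
tool_rot: [-180.0, -0.3, 120.8]
force: [0.2, -0.0, 0.6]
grip_width: 0.0872
grasp_force: 0.0
```

```bash
python3 - <<'E'
from h import *
np.set_printoptions(precision=4,suppress=True)
o=env.get_obs();print({k:np.round(o[k],3).tolist() for k in('time_s','qpos','tool_pos','tool_rot','force')})
print(row([.468,.337,.12],down(149)))
E
```

```text
{'time_s': 1.7, 'qpos': [-7.887, 12.003, -14.178, 94.891, 2.776, 73.56, 8.278], 'tool_pos': [0.556, 0.178, 0.192], 'tool_rot': [-179.961, -0.267, 120.835], 'force': [0.22, -0.016, 0.634]}
[ 0.904  0.031  0.364  0.    -0.003 -0.328]
```

Emit:
apply_moves([
  [0.9,0.03,0.36,0,0,-0.33,1],
  [0.9,0.03,0.36,0,0,-0.33,1],
  [0.9,0.03,0.36,0,0,-0.33,1],
  [0.9,0.03,0.36,0,0,-0.33,1],
  [0.9,0.03,0.36,0,0,-0.33,1],
  [0.9,0.03,0.36,0,0,-0.33,1],
])

```text
time_s: 2.3
tool_pos: [0.4745, 0.3292, 0.1202]
tool_rot: [-180.0, -0.0, 148.5]
force: [1.4, 0.2, -0.4]
grip_width: 0.0869
grasp_force: 0.0
```

```bash
python3 - <<'E'
from h import *
np.set_printoptions(precision=4,suppress=True)
o=env.get_obs();print({k:np.round(o[k],3).tolist() for k in('time_s','qpos','tool_pos','tool_rot','force')})
im=snap('wrist','w1')
C=R.from_euler('z',-31,degrees=True)
for s in [(1,1),(1,-1),(-1,-1),(-1,1)]:
    p=proj('wrist',np.array([.4684,.3372,.055])+C.apply([.046*s[0],.029*s[1],0])); cv2.circle(im,tuple(int(v) for v in p),4,(0,0,255),1)
cv2.imwrite('pics/w1.png',im[:,:,::-1])
print(row([.468,.337,.018],down(149)))
E
```

```text
{'time_s': 2.3, 'qpos': [-17.607, 15.28, -22.863, 100.264, 6.459, 65.789, 16.139], 'tool_pos': [0.474, 0.329, 0.12], 'tool_rot': [-179.953, -0.003, 148.543], 'force': [1.36, 0.232, -0.382]}
[ 0.057  0.018  0.513 -0.     0.001 -0.007]
```

View pics/w1.png

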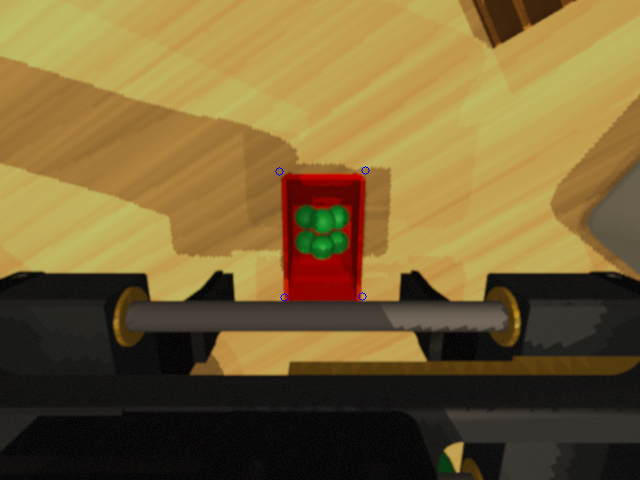

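The wrist view shows the cup at (323,237) with all six balls, and its rim corners sit within about 3 px (2 mm) of my model. I'll go down and grip it.

Emit:
apply_moves([
  [0.057,0.018,0.2,0,0,-0.005,1],
  [0.057,0.018,0.4,0,0,-0.005,1],
  [0.057,0.018,0.51,0,0,-0.005,1],
  [0.057,0.018,0.51,0,0,-0.005,1],
  [0.057,0.018,0.51,0,0,-0.005,1],
  [0.057,0.018,0.51,0,0,-0.005,0.4],
  [0.057,0.018,0.51,0,0,-0.005,0.4],
  [0.057,0.018,0.51,0,0,-0.005,0.4],
  [0.057,0.018,0.51,0,0,-0.005,0.4],
  [0.057,0.018,0.51,0,0,-0.005,0.4],
], grip_force=25)

```text
time_s: 3.35
tool_pos: [0.4675, 0.338, 0.0191]
tool_rot: [180.0, 0.0, 148.9]
force: [-0.3, -0.6, 1.9]
grip_width: 0.0578
grasp_force: 25.0
```

```bash
cat > kin.py <<'E'
import numpy as np
from scipy.optimize import least_squares
from scipy.spatial.transform import Rotation as R
from h import env
D=[([.808,18.392,-4.016,83.108,1.295,78.541,-3.26],[.65,0,.223],[180,0,90]),
([-7.887,12.003,-14.178,94.891,2.776,73.56,8.278],[.5555,.1784,.192],[-179.961,-.267,120.835]),
([-17.607,15.28,-22.863,100.264,6.459,65.789,16.139],[.4745,.3292,.1202],[-179.953,-.003,148.543])]
o=env.get_obs();D.append((o['qpos'],o['tool_pos'],o['tool_rot']))
import itertools
def fk(q,L,s,o7):
    M=R.identity();p=np.zeros(3)
    ax=['z','y','z','y','z','y','z']
    # offsets: L=[h,L1,L2,Lw, ex2,ex4,ex6]
    off=[[0,0,L[0]],[0,0,0],[0,0,L[1]],[L[4],0,0],[-L[4]*1.0,0,L[2]],[0,0,0],[L[5],0,L[3]]]
    for i in range(7):
        p=p+M.apply(off[i]) if i<6 else p
        M=M*R.from_euler(ax[i],s[i]*q[i],degrees=True)
    p=p+M.apply([0,0,L[3]]) if True else p
    return p,M*R.from_euler('z',o7,degrees=True)
if __name__=='__main__':
    for s in itertools.product([1,-1],repeat=4):
        S=[s[0],1,s[1],1,s[2],1,s[3]]
        # best o7
        rel=[(fk(q,np.zeros(7),S,0)[1].inv()*R.from_euler('xyz',r,degrees=True)) for q,p,r in D]
        m=R.concatenate(rel).mean(); e=max((m.inv()*x).magnitude() for x in rel)*57.3
        print(S,round(e,2),m.as_euler('xyz',degrees=True).round(1))
E
python3 kin.py | sort -k8 | head -20; python3 -c "
from h import *;o=env.get_obs();print(o['qpos'],o['tool_pos'],o['tool_rot'])"
```

```text
[-1, 1, -1, 1, -1, 1, -1] 0.0 [ 0.  0. 90.]
[-1, 1, -1, 1, -1, 1, 1] 23.6 [ 0.   0.  72.9]
[-1, 1, 1, 1, -1, 1, -1] 23.77 [-6.9  5.8 59.3]
[1, 1, -1, 1, -1, 1, -1] 23.84 [ 0.   0.  67.8]
[-1, 1, 1, 1, 1, 1, -1] 27.02 [-0.   0.1 54.8]
[-1, 1, -1, 1, 1, 1, 1] 28.54 [ 1.7 -8.9 68.1]
[1, 1, -1, 1, 1, 1, -1] 28.78 [ 6.  -6.7 62.8]
[-1, 1, 1, 1, -1, 1, 1] 47.46 [-6.8  6.4 41.5]
[1, 1, 1, 1, -1, 1, -1] 47.73 [-8.8  2.  36.7]
[1, 1, -1, 1, -1, 1, 1] 48.17 [ 0.  0. 50.]
[-1, 1, 1, 1, 1, 1, 1] 51.54 [-0.   0.1 36.8]
[1, 1, 1, 1, 1, 1, -1] 51.61 [-0.1  0.1 31.9]
[1, 1, -1, 1, 1, 1, 1] 52.86 [ 5.9 -7.4 44.8]
[1, 1, 1, 1, -1, 1, 1] 73.55 [-9.4  2.6 17.1]
[1, 1, 1, 1, 1, 1, 1] 78.23 [-0.1  0.1 11.8]
[-1, 1, -1, 1, 1, 1, -1] 9.88 [ 2.2 -8.6 85.1]
[-19.59318819  21.77871049 -22.22809093 105.15364752   9.89532414
  54.89884712  12.77799434] [0.4674793  0.33800493 0.01908503] [1.79952134e+02 3.06652703e-02 1.48873001e+02]
```

Emit:
apply_moves([
  [0,0,-0.2,0,0,0,0.4],
  [0,0,-0.4,0,0,0,0.4],
  [0,0,-0.6,0,0,0,0.4],
  [0,0,-0.8,0,0,0,0.4],
  [0,0,-0.9,0,-0.07,0,0.4],
  [0,0,-0.9,0,-0.14,0,0.4],
  [0,0,-0.9,0,-0.2,0,0.4],
  [0,0,-0.9,0,-0.2,0,0.4],
  [0,0,-0.9,0,-0.2,0,0.4],
])

```text
time_s: 4.25
tool_pos: [0.4666, 0.3377, 0.1981]
tool_rot: [-179.9, 17.1, 149.0]
force: [0.4, 0.3, -1.0]
grip_width: 0.0581
grasp_force: 25.0
```

```bash
cat > kin2.py <<'E'
import numpy as np
from scipy.optimize import least_squares
from scipy.spatial.transform import Rotation as R
import json
from h import env
D=json.load(open('d.json'))
S=[-1,1,-1,1,-1,1,-1]; AX='zyzyzyz'
lo=np.array([-163.93,-17.29,-79.2,3.27,-89.18,5.43,-154.24]);hi=np.array([163.93,119.83,71.16,140.29,269.18,117.66,154.24])
def frames(q):
    M=R.identity();F=[M]
    for i in range(7): M=M*R.from_euler(AX[i],S[i]*q[i],degrees=True);F.append(M)
    return F
def basis(q): # unknown: h, after j2 (x,z), after j4 (x,z), after j6 (x,z)
    F=frames(q);c=[np.array([0,0,1.])]
    for k in (2,4,6):
        m=F[k].as_matrix();c+= [m[:,0],m[:,2]]
    return np.array(c).T,F[7]*R.from_euler('z',90,degrees=True)
A=np.vstack([basis(q)[0] for q,_ in D]);b=np.hstack([p for _,p in D])
prior=np.array([.3,0,.35,0,.35,0,.3]);w=1e-3
X=np.linalg.lstsq(np.vstack([A,w*np.eye(7)]),np.r_[b,w*prior],rcond=None)[0]
def fk(q): c,M=basis(q);return c@X,M
def ik(p,M,q0,n=6,seed=0):
    g=np.random.default_rng(seed);best=None
    for i in range(n):
        s=np.clip(q0+(0 if i==0 else g.normal(0,30,7)),lo+3,hi-3)
        def f(q):
            a,m=fk(q);return np.r_[(a-p)*10,(m.inv()*M).as_rotvec()*3,(q-q0)*2e-4]
        r=least_squares(f,s,bounds=(lo+1,hi-1))
        e=f(r.x)[:6]
        k=np.abs(e).max()
        if k<.03 and (best is None or np.abs(r.x-q0).max()<np.abs(best-q0).max()): best=r.x
    return best
E
python3 - <<'E'
from h import *
import json
from kin import D
o=env.get_obs()
D=[list(map(lambda v:np.array(v).tolist(),d[:2])) for d in D[:3]]
D.append([[-19.59318819,21.77871049,-22.22809093,105.15364752,9.89532414,54.89884712,12.77799434],[0.4674793,0.33800493,0.01908503]])
D.append([list(o['qpos']),list(o['tool_pos'])])
json.dump(D,open('d.json','w'))
np.set_printoptions(precision=4,suppress=True)
print(o['qpos'],o['tool_rot'],o['grip_width'])
import kin2
print(kin2.X,(kin2.A@kin2.X-kin2.b).reshape(-1,3)*1000)
C0=np.array([.537,.106])
for tilt in (78,-78):
  for yaw in range(-180,180,30):
    M=down(yaw)*R.from_rotvec([0,np.radians(tilt),0])
    q=kin2.ik(np.array([*C0,.15]),M,np.array(o['qpos']),4)
    if q is not None: print(tilt,yaw,q.round(0),M.apply([0,0,1]).round(2))
E
```

```text
[-25.927    8.3034 -25.4123 100.8546  21.7788  70.6249   0.7871] [-179.9261   17.0924  148.954 ] 0.058075074545513604
[0.2241 0.0696 0.4661 0.0013 0.4987 0.0536 0.3278] [[-2.682  21.7442 -6.6512]
 [-1.5841  8.8162  2.8175]
 [ 2.1007 -1.7414  1.3914]
 [ 1.9672 -3.0739 -3.2301]
 [-0.8352  0.5041  5.6724]]
78 -120 [-44.  56.  31.  71.  28. 117. 139.] [-0.49 -0.85 -0.21]
78 -90 [-24.  43. -19.  93.  60. 114. 120.] [ 0.   -0.98 -0.21]
78 -60 [-32.  32. -18. 116.  74.  96. 119.] [ 0.49 -0.85 -0.21]
78 -30 [-20.  24. -35. 139.  98.  88. 113.] [ 0.85 -0.49 -0.21]
78 60 [ 36.  23. -12. 135. -88.  73.  66.] [ 0.49  0.85 -0.21]
78 90 [ 39.  36. -23. 109. -59.  83.  50.] [ 0.    0.98 -0.21]
78 120 [ 34.  50. -34.  85. -36.  99.  39.] [-0.49  0.85 -0.21]
-78 -120 [  -4.   27.   37.  133.  268.   94. -115.] [ 0.49  0.85 -0.21]
-78 60 [-44.  56.  31.  71.  28. 117. -41.] [-0.49 -0.85 -0.21]
-78 90 [-41.  42.   5.  93.  52. 104. -52.] [ 0.   -0.98 -0.21]
-78 120 [-40.  30.  -7. 117.  72.  91. -59.] [ 0.49 -0.85 -0.21]
-78 150 [-20.  24. -35. 139.  98.  88. -67.] [ 0.85 -0.49 -0.21]
```

```bash
python3 - <<'E'
from h import *
np.set_printoptions(precision=4,suppress=True)
f=lambda yaw,t:down(yaw)*R.from_rotvec([0,np.radians(-t),0])
print(row([.518,.195,.19],f(135,35)))
E
```

```text
[-0.55  -0.479  0.212  0.071 -0.207  0.147]
```

Emit:
apply_moves([
  [-0.14,-0.12,0.05,0.02,-0.05,0.035,0.4],
  [-0.28,-0.24,0.1,0.035,-0.1,0.07,0.4],
  [-0.42,-0.36,0.16,0.05,-0.15,0.11,0.4],
  [-0.55,-0.48,0.21,0.07,-0.2,0.15,0.4],
  [-0.55,-0.48,0.21,0.07,-0.2,0.15,0.4],
])

```text
time_s: 4.75
tool_pos: [0.5186, 0.1884, 0.1889]
tool_rot: [-179.8, 34.5, 134.2]
force: [-0.9, -0.1, -2.3]
grip_width: 0.0576
grasp_force: 25.0
```

```bash
python3 - <<'E'
from h import *
np.set_printoptions(precision=4,suppress=True)
f=lambda yaw,t:down(yaw)*R.from_rotvec([0,np.radians(-t),0])
print(env.get_obs()['qpos'],row([.57,.05,.15],f(120,50)))
E
```

```text
[-25.265    6.049  -20.9655 109.9738  39.1522  70.8844 -17.3975] [-0.446 -0.297  0.543  0.11  -0.179  0.123]
```

Emit:
apply_moves([
  [-0.11,-0.075,0.135,0.03,-0.045,0.03,0.4],
  [-0.22,-0.15,0.27,0.055,-0.09,0.06,0.4],
  [-0.34,-0.22,0.41,0.08,-0.135,0.09,0.4],
  [-0.445,-0.3,0.545,0.11,-0.18,0.123,0.4],
  [-0.445,-0.3,0.545,0.11,-0.18,0.123,0.4],
  [-0.445,-0.3,0.545,0.11,-0.18,0.123,0.4],
])

```text
time_s: 5.35
tool_pos: [0.5707, 0.0558, 0.15]
tool_rot: [179.7, 49.8, 120.2]
force: [0.3, 0.4, -1.3]
grip_width: 0.0577
grasp_force: 25.0
```

```bash
python3 - <<'E'
from h import *
np.set_printoptions(precision=4,suppress=True)
f=lambda yaw,t:down(yaw)*R.from_rotvec([0,np.radians(-t),0])
print(env.get_obs()['qpos'],row([.57,.05,.132],f(120,65)),row([.57,.05,.13],f(120,82)))
snap('side','s2'); 
E
```

```text
[-24.22    15.0531 -15.048  113.0957  56.0864  73.9801 -36.2083] [ 0.054 -0.018  0.076  0.005 -0.177  0.001] [ 0.061 -0.018  0.082  0.005 -0.375  0.   ]
```

View pics/s2.png

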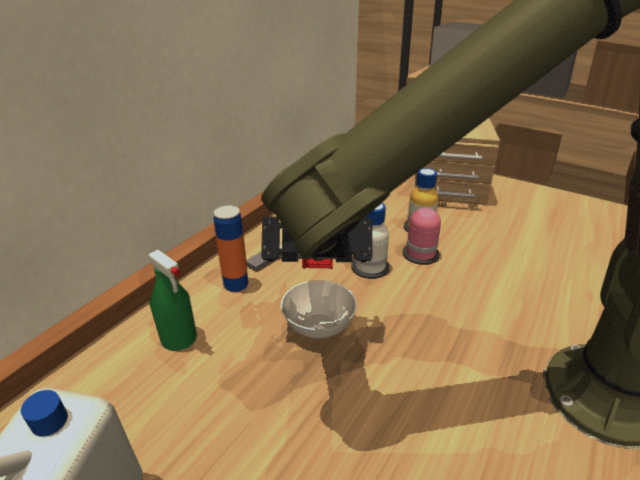

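The side view shows the tilted cup (red at 318,264) in line with the bowl (319,310), with the arm clear of the bottles. Next I'll pour slowly.

Emit:
apply_moves([
  [0.05,-0.02,0.03,0,-0.05,0,0.4],
  [0.055,-0.02,0.06,0,-0.1,0,0.4],
  [0.055,-0.02,0.08,0,-0.14,0,0.4],
  [0.06,-0.02,0.08,0,-0.17,0,0.4],
  [0.06,-0.02,0.08,0,-0.2,0,0.4],
  [0.06,-0.02,0.08,0,-0.22,0,0.4],
  [0.06,-0.02,0.08,0,-0.25,0,0.4],
  [0.06,-0.02,0.08,0,-0.27,0,0.4],
  [0.06,-0.02,0.08,0,-0.29,0,0.4],
  [0.06,-0.02,0.08,0,-0.31,0,0.4],
  [0.06,-0.02,0.08,0,-0.33,0,0.4],
  [0.06,-0.02,0.08,0,-0.35,0,0.4],
  [0.06,-0.02,0.08,0,-0.37,0,0.4],
  [0.06,-0.02,0.08,0,-0.38,0,0.4],
  [0.06,-0.02,0.08,0,-0.38,0,0.4],
  [0.06,-0.02,0.08,0,-0.38,0,0.4],
  [0.06,-0.02,0.08,0,-0.38,0,0.4],
  [0.06,-0.02,0.08,0,-0.38,0,0.4],
])

```text
time_s: 7.2
tool_pos: [0.5696, 0.0508, 0.1321]
tool_rot: [177.4, 82.6, 117.9]
force: [0.5, 0.2, 0.6]
grip_width: 0.0576
grasp_force: 25.0
```

```bash
python3 - <<'E'
from h import *
np.set_printoptions(precision=4,suppress=True)
f=lambda yaw,t:down(yaw)*R.from_rotvec([0,np.radians(-t),0])
o=env.get_obs();print(o['qpos'],o['tool_rot'])
a=snap('scene','a');b=snap('wrist','b')
s=cv2.resize(a[150:290,290:460],None,fx=2.8,fy=2.8)
b=cv2.resize(b,(320,240)); b=np.vstack([b,np.zeros((s.shape[0]-240,320,3),np.uint8)])
cv2.imwrite('pics/s3.png',np.hstack([s,b])[:,:,::-1])
E
```

```text
[-37.8354  36.7805  -9.7623 113.9642  76.0583  95.7754 -63.1447] [177.3603  82.5786 117.933 ]
```

View pics/s3.png

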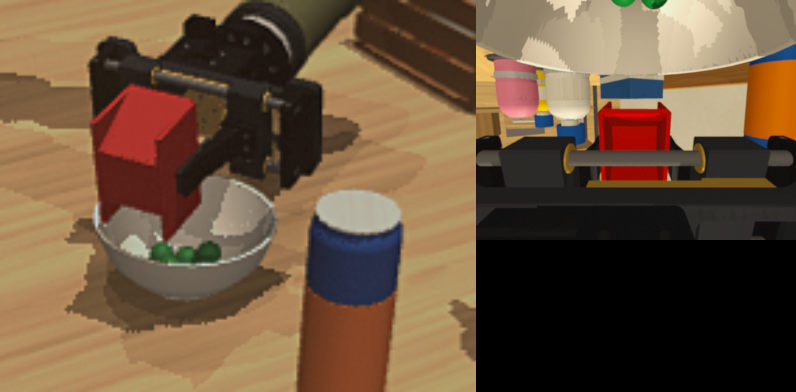

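Balls are visible in the bowl (crop 150–220, 252) and the cup's inside is empty in the wrist view. I'll take the cup back to its free spot.

```bash
python3 - <<'E'
from h import *
np.set_printoptions(precision=4,suppress=True)
f=lambda yaw,t:down(yaw)*R.from_rotvec([0,np.radians(-t),0])
print(row([.57,.05,.20],f(120,70)));print(row([.56,.08,.22],f(125,45)));print(row([.545,.13,.22],f(130,25)))
E
```

```text
[-0.338  0.002 -0.039  0.007  0.146 -0.002]
[-0.417  0.035 -0.206 -0.046  0.437 -0.027]
[-0.384  0.098 -0.457 -0.09   0.669 -0.071]
```

Emit:
apply_moves([
  [-0.2,0,-0.02,0,0.07,0,0.4],
  [-0.34,0,-0.04,0.005,0.146,0,0.4],
  [-0.37,0.01,-0.1,-0.01,0.25,-0.01,0.4],
  [-0.4,0.025,-0.15,-0.03,0.34,-0.02,0.4],
  [-0.415,0.035,-0.2,-0.045,0.437,-0.027,0.4],
  [-0.4,0.06,-0.32,-0.07,0.53,-0.05,0.4],
  [-0.385,0.1,-0.45,-0.09,0.62,-0.07,0.4],
  [-0.385,0.1,-0.455,-0.09,0.67,-0.07,0.4],
  [-0.385,0.1,-0.455,-0.09,0.67,-0.07,0.4],
])

```text
time_s: 8.2
tool_pos: [0.5469, 0.1274, 0.2222]
tool_rot: [179.8, 25.0, 129.6]
force: [0.4, -0.6, -1.1]
grip_width: 0.058
grasp_force: 25.0
```

```bash
python3 - <<'E'
from h import *
np.set_printoptions(precision=4,suppress=True)
print(env.get_obs()['qpos'],row([.485,.29,.12],down(149)))
E
```

```text
[-18.7702   3.2037 -13.538  105.0863  27.1952  70.385   -1.6253] [ 0.963  0.279  0.116 -0.047  0.288 -0.222]
```

Emit:
apply_moves([
  [0.24,0.07,0.03,-0.01,0.07,-0.05,0.4],
  [0.48,0.14,0.06,-0.02,0.15,-0.11,0.4],
  [0.72,0.21,0.09,-0.035,0.22,-0.17,0.4],
  [0.963,0.279,0.116,-0.047,0.288,-0.222,0.4],
  [0.963,0.279,0.116,-0.047,0.288,-0.222,0.4],
  [0.963,0.279,0.116,-0.047,0.288,-0.222,0.4],
])

```text
time_s: 8.8
tool_pos: [0.4809, 0.2915, 0.1158]
tool_rot: [-179.6, -0.1, 149.4]
force: [0.3, -0.1, -0.6]
grip_width: 0.0579
grasp_force: 25.0
```

```bash
python3 - <<'E'
from h import *
np.set_printoptions(precision=4,suppress=True)
o=env.get_obs();print(o['tool_rot'],row([.468,.337,.0205],down(149)))
E
```

```text
[-179.5809   -0.1141  149.3582] [ 0.17   0.166  0.476 -0.005 -0.001  0.004]
```

Emit:
apply_moves([
  [0.1,0.08,0.2,-0.003,0,0,0.4],
  [0.17,0.166,0.34,-0.005,0,0,0.4],
  [0.17,0.166,0.42,-0.005,0,0,0.4],
  [0.17,0.166,0.46,-0.005,0,0,0.4],
  [0.17,0.166,0.476,-0.005,0,0,0.4],
  [0.17,0.166,0.476,-0.005,0,0,0.4],
])

```text
time_s: 9.4
tool_pos: [0.471, 0.3369, 0.0232]
tool_rot: [179.7, -0.0, 149.2]
force: [0.2, 0.7, -0.7]
grip_width: 0.0576
grasp_force: 25.0
```

Emit:
apply_moves([
  [0,0,0.01,0,0,0,0.4],
  [0,0,0.018,0,0,0,0.4],
  [0,0,0.018,0,0,0,0.4],
  [0,0,0.018,0,0,0,0.4],
])

```text
time_s: 9.8
tool_pos: [0.4701, 0.338, 0.0193]
tool_rot: [179.7, -0.1, 149.3]
force: [0.2, -0.1, -0.5]
grip_width: 0.0575
grasp_force: 25.0
```

Emit:
apply_moves([
  [0,0,0.006,0,0,0,0.4],
  [0,0,0.008,0,0,0,0.4],
  [0,0,0.008,0,0,0,0.4],
])

```text
time_s: 10.1
tool_pos: [0.4702, 0.3382, 0.0192]
tool_rot: [179.7, -0.1, 149.3]
force: [-1.6, -2.0, 10.7]
grip_width: 0.058
grasp_force: 25.0
```

Contact is felt (10.7 N upward), so the cup is on the counter. I'll release and rise.

Emit:
apply_moves([
  [0,0,0.003,0,0,0,0.6],
  [0,0,0,0,0,0,1],
  [0,0,0,0,0,0,1],
  [0,0,0,0,0,0,1],
  [0,0,0,0,0,0,1],
  [0,0,-0.15,0,0,0,1],
  [0,0,-0.35,0,0,0,1],
  [0,0,-0.6,0,0,0,1],
  [0,0,-0.85,0,0,0,1],
  [0,0,-1,0,0,0,1],
  [0,0,-1,0,0,0,1],
])

```text
time_s: 11.2
tool_pos: [0.472, 0.339, 0.2231]
tool_rot: [179.2, 0.1, 149.3]
force: [-0.1, -0.2, 0.0]
grip_width: 0.087
grasp_force: 0.0
```

```bash
python3 - <<'E'
from h import *
import json
np.set_printoptions(precision=4,suppress=True)
o=env.get_obs();print(o['qpos'],o['tool_rot'],o['time_s'],o['grip_width'])
a=snap('wrist','a4');b=snap('side','b4')
cv2.imwrite('pics/s4.png',np.hstack([cv2.resize(a,(400,300)),cv2.resize(b[220:480,160:420],(300,300))])[:,:,::-1])
M=[-3.7,.3]
for yaw in (30,60,90,120,150): print(yaw,row([.4978,-.3627,.25],down(yaw)))
E
```

```text
[-20.9999  10.3883 -19.4728  93.4248   3.4145  75.9697  18.3416] [179.1796   0.1434 149.2978] 11.2 0.08704430700641316
30 [-1.907 -2.936 -0.182  0.002 -0.005  1.388]
60 [-1.907 -2.936 -0.182  0.003 -0.004  1.039]
90 [-1.907 -2.936 -0.182  0.003 -0.003  0.69 ]
120 [-1.907 -2.936 -0.182  0.004 -0.002  0.341]
150 [-1.907 -2.936 -0.182  0.004 -0.001 -0.008]
```

View pics/s4.png

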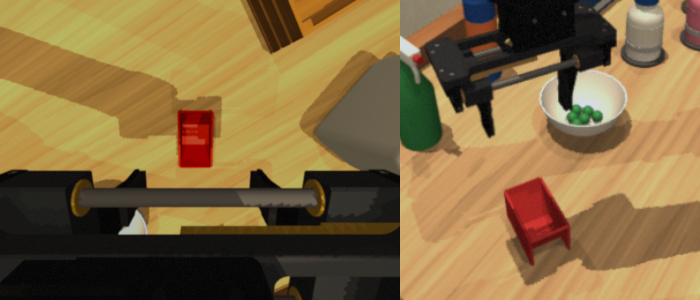

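The cup stands upright and empty (side crop 537,215), and the balls are in the bowl (crop 580,112). I'll go over to the yellow bottle at z of about 0.25.

Emit:
apply_moves([
  [-0.124,-0.192,-0.06,0,0,0,1],
  [-0.248,-0.384,-0.1,0,0,0,1],
  [-0.372,-0.576,-0.15,0,0,0,1],
  [-0.496,-0.768,-0.15,0,0,0,1],
  [-0.62,-0.96,-0.15,0,0,0,1],
])

```text
time_s: 11.8
tool_pos: [0.4772, 0.1063, 0.2443]
tool_rot: [179.8, -0.2, 149.3]
force: [1.1, -0.7, -0.2]
grip_width: 0.0875
grasp_force: 0.0
```

Emit:
apply_moves([
  [-0.124,-0.192,0,0,0,0.1,1],
  [-0.248,-0.384,0,0,0,0.2,1],
  [-0.372,-0.576,0,0,0,0.3,1],
  [-0.496,-0.768,0,0,0,0.4,1],
  [-0.62,-0.96,0,0,0,0.5,1],
  [-0.62,-0.96,0,0,0,0.5,1],
])

```text
time_s: 12.4
tool_pos: [0.4847, -0.1277, 0.2425]
tool_rot: [-179.9, -0.2, 105.5]
force: [-0.6, 0.3, -0.2]
grip_width: 0.0871
grasp_force: 0.0
```

```bash
python3 - <<'E'
from h import *
np.set_printoptions(precision=4,suppress=True)
o=env.get_obs();print(o['qpos'],o['tool_pos'],o['tool_rot'])
print(row([.4978,-.3627,.23],down(54)))
print('pink',at_z('side',(423,258),0),at_z('scene',(194,277),0))
E
```

```text
[  7.2258  -0.1738   4.5834 102.1062  -0.113   78.2643  27.357 ] [ 0.4847 -0.1277  0.2425] [-179.882    -0.2012  105.5245]
[-1.15  -0.251  0.059 -0.002 -0.002  0.6  ]
pink [ 0.4406 -0.2306  0.    ] [ 0.459  -0.2466  0.    ]
```

Emit:
apply_moves([
  [-0.24,-0.05,0,0,0,0.1,1],
  [-0.48,-0.1,0,0,0,0.2,1],
  [-0.72,-0.15,0,0,0,0.3,1],
  [-0.9,-0.2,0,0,0,0.4,1],
  [-1,-0.22,0,0,0,0.5,1],
  [-1,-0.22,0,0,0,0.6,1],
  [-1,-0.22,0,0,0,0.6,1],
  [-1,-0.22,0,0,0,0.6,1],
])

```text
time_s: 13.2
tool_pos: [0.5006, -0.323, 0.2422]
tool_rot: [-179.7, -0.3, 55.0]
force: [-0.4, 0.0, -0.4]
grip_width: 0.0873
grasp_force: 0.0
```

```bash
python3 - <<'E'
from h import *
np.set_printoptions(precision=4,suppress=True)
o=env.get_obs();print(o['qpos'],o['tool_pos'],o['tool_rot'])
im=snap('wrist','w5');P=[.4978,-.3627]
t=np.linspace(0,2*np.pi,24)
for a in t: cv2.circle(im,tuple(int(v) for v in proj('wrist',[P[0]+.025*np.cos(a),P[1]+.025*np.sin(a),.166])),1,(255,0,0),-1)
cv2.imwrite('pics/w5.png',im[:,:,::-1])
print(row([*P,.131],down(54)),o['tool_pos'])
m=masks_of('wrist','cap');print([(x['conf'],x['location'],at_z('wrist',x['location'],.166)) for x in m[:3]])
E
```

```text
[16.3167 11.492  16.4881 89.9611 -3.6098 79.3025 -1.771 ] [ 0.5006 -0.323   0.2422] [-179.7136   -0.2934   55.0494]
[-0.175  0.104  0.557 -0.003 -0.004  0.012] [ 0.5006 -0.323   0.2422]
[(0.59, [344.1, 277.9], array([ 0.5052, -0.3547,  0.166 ]))]
```

View pics/w5.png

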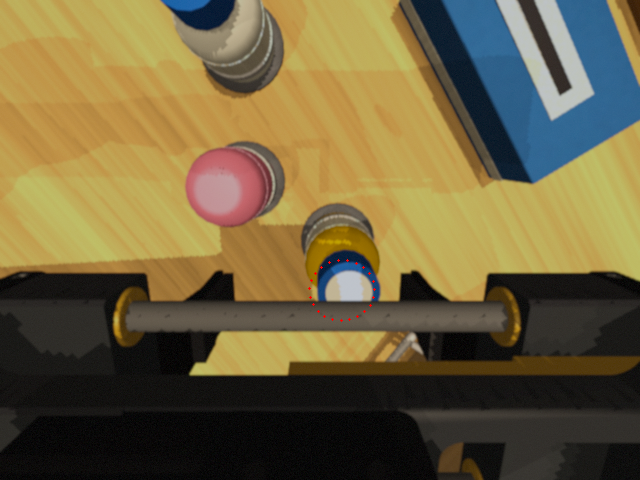

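The wrist view shows the pink dome (230,187), the yellow bottle's cap (348,285) partly behind the rod, and the white bottle above. The cap sits a few px to the right of my circle. I'll refine from the white top disc.

```bash
python3 - <<'E'
from h import *
np.set_printoptions(precision=4,suppress=True)
S=cv2.imread('pics/scene0.png').astype(int);D=cv2.imread('pics/side0.png').astype(int)
pts={}
for c,im,(x0,y0,x1,y1) in (('scene',S,(105,222,142,262)),('side',D,(412,165,442,190))):
    s=im[y0:y1,x0:x1]; 
    w=(s.min(2)>110)&(s.max(2)-s.min(2)<70)
    bl=(s[...,0]>s[...,2]+30)
    ys,xs=np.nonzero(w); ys2,xs2=np.nonzero(bl|w)
    p=(xs.mean()+x0,ys.mean()+y0);pts[c]=p
    print(c,p,len(xs),at_z(c,p,.166),'width',xs2.min()+x0,xs2.max()+x0,at_z(c,((xs2.min()+xs2.max())/2+x0,p[1]),.166))
print(tri('scene',pts['scene'],'side',pts['side']))
W=cv2.imread('pics/w5.png').astype(int)
E
```

```text
scene (np.float64(121.23076923076923), np.float64(232.53254437869822)) 169 [ 0.4947 -0.365   0.166 ] width 107 136 [ 0.495  -0.3646  0.166 ]
side (np.float64(429.7362637362637), np.float64(172.57142857142858)) 91 [ 0.4935 -0.3661  0.166 ] width 417 441 [ 0.4951 -0.365   0.166 ]
(array([ 0.4935, -0.3652,  0.1659]), np.float64(0.0010434932468400171))
```

```bash
python3 - <<'E'
from h import *
np.set_printoptions(precision=4,suppress=True)
print(row([.4948,-.3652,.131],down(55)))
E
```

```text
[-0.193  0.098  0.559 -0.002 -0.004  0.   ]
```

Emit:
apply_moves([
  [-0.1,0.05,0.05,0,-0.004,0,1],
  [-0.193,0.098,0.1,0,-0.004,0,1],
  [-0.193,0.098,0.2,0,-0.004,0,1],
  [-0.193,0.098,0.3,0,-0.004,0,1],
  [-0.193,0.098,0.4,0,-0.004,0,1],
  [-0.193,0.098,0.5,0,-0.004,0,1],
  [-0.193,0.098,0.555,0,-0.004,0,1],
  [-0.193,0.098,0.555,0,-0.004,0,1],
  [-0.193,0.098,0.555,0,-0.004,0,1],
])

```text
time_s: 14.2
tool_pos: [0.4951, -0.3664, 0.1332]
tool_rot: [-179.9, 0.0, 54.8]
force: [-0.7, 0.3, -0.1]
grip_width: 0.087
grasp_force: 0.0
```

```bash
python3 - <<'E'
from h import *
np.set_printoptions(precision=4,suppress=True)
o=env.get_obs();print(o['qpos'],o['tool_pos'],o['tool_rot'],o['force'],row([.4948,-.3652,.131],down(55)))
snap('scene','sc6');c=cv2.imread('pics/sc6.png')[190:330,70:270];cv2.imwrite('pics/c6.png',cv2.resize(c,None,fx=3,fy=3))
E
```

```text
[19.5872 17.8434 17.4377 95.2349 -5.6438 67.876   3.1931] [ 0.4951 -0.3664  0.1332] [-179.9139    0.0399   54.8202] [-0.6778  0.261  -0.1302] [ 0.004 -0.005  0.011 -0.001  0.    -0.002]
```

View pics/c6.png

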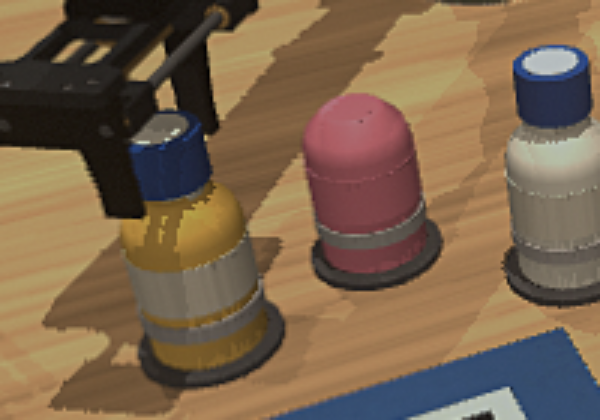

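The fingers straddle the yellow bottle's cap (crop 170,155), and the pink dome is well clear. I'll close on the cap.

Emit:
apply_moves([
  [0,0,0.01,0,0,0,0.4],
  [0,0,0.01,0,0,0,0.4],
  [0,0,0.01,0,0,0,0.4],
  [0,0,0.01,0,0,0,0.4],
  [0,0,0.01,0,0,0,0.4],
  [0,0,0.01,0,0,0,0.4],
], grip_force=20)

```text
time_s: 14.85
tool_pos: [0.4969, -0.368, 0.131]
tool_rot: [179.8, 0.1, 54.8]
force: [4.4, -4.4, -1.5]
grip_width: 0.0486
grasp_force: 20.0
```

Emit:
apply_moves([
  [0,0.012,0,0,0,0,0.4],
  [0,0.012,0,0,0,-0.03,0.4],
  [0,0.012,0,0,0,-0.06,0.4],
  [0,0.012,0,0,0,-0.09,0.4],
  [0,0.012,0,0,0,-0.12,0.4],
  [0,0.012,0,0,0,-0.12,0.4],
])

```text
time_s: 15.45
tool_pos: [0.4981, -0.3698, 0.1309]
tool_rot: [179.9, 0.1, 65.0]
force: [4.0, -5.8, -2.8]
grip_width: 0.0489
grasp_force: 20.0
```

```bash
python3 - <<'E'
from h import *
np.set_printoptions(precision=3,suppress=True)
o=env.get_obs();print(o['qpos'],o['tool_pos'],o['tool_rot'],o['force'],o['wrist_torque'])
E
```

```text
[20.908 18.199 15.983 94.908 -5.253 67.477 13.176] [ 0.498 -0.37   0.131] [179.858   0.111  65.043] [ 4.019 -5.77  -2.789] [-1.01  -1.01  -0.401]
```

Emit:
apply_moves([
  [0,0.01,0,0,0,0.04,0.4],
  [0,0.01,0,0,0,0.08,0.4],
  [0,0.01,0,0,0,0.12,0.4],
  [0,0.01,0,0,0,0.16,0.4],
  [0,0.01,0,0,0,0.2,0.4],
  [0,0.01,0,0,0,0.24,0.4],
  [0,0.01,0,0,0,0.24,0.4],
])

```text
time_s: 16.15
tool_pos: [0.498, -0.369, 0.1308]
tool_rot: [-179.9, 0.1, 44.4]
force: [-1.4, -0.0, 1.2]
grip_width: 0.0487
grasp_force: 20.0
```

```bash
python3 - <<'E'
from h import *
np.set_printoptions(precision=3,suppress=True)
o=env.get_obs();print(o['qpos'],o['tool_pos'],o['tool_rot'],o['force'],o['wrist_torque'])
E
```

```text
[18.465 18.568 18.962 94.787 -6.332 67.868 -6.667] [ 0.498 -0.369  0.131] [-179.858    0.099   44.418] [-1.41  -0.016  1.17 ] [-0.023  0.303  0.003]
```

Counterclockwise bound, with -0.4 N·m at the wrist. Clockwise is free, with about 0 N·m, so the thread is reversed. I'll turn about 48° more.

Emit:
apply_moves([
  [0,0,0,0,0,0.05,0.4],
  [0,0,0,0,0,0.1,0.4],
  [0,0,0,0,0,0.15,0.4],
  [0,0,0,0,0,0.2,0.4],
  [0,0,0,0,0,0.25,0.4],
  [0,0,0,0,0,0.3,0.4],
  [0,0,0,0,0,0.35,0.4],
  [0,0,0,0,0,0.4,0.4],
  [0,0,0,0,0,0.45,0.4],
  [0,0,0,0,0,0.5,0.4],
  [0,0,0,0,0,0.55,0.4],
  [0,0,0,0,0,0.55,0.4],
])

```text
time_s: 17.35
tool_pos: [0.4968, -0.3666, 0.1307]
tool_rot: [-179.7, 0.4, -2.8]
force: [-5.9, 5.3, 6.8]
grip_width: 0.0486
grasp_force: 20.0
```

```bash
python3 - <<'E'
from h import *
np.set_printoptions(precision=3,suppress=True)
o=env.get_obs();print(o['qpos'],o['tool_pos'],o['tool_rot'],o['force'],o['wrist_torque'])
E
```

```text
[ 12.741  19.154  25.986  95.062  -8.926  68.3   -51.942] [ 0.497 -0.367  0.131] [-179.721    0.362   -2.797] [-5.915  5.265  6.766] [ 1.26   1.253 -0.004]
```

Emit:
apply_moves([
  [-0.01,-0.01,0,0,0,0,0.4],
  [-0.01,-0.01,-0.02,0,0,0,0.4],
  [-0.01,-0.01,-0.04,0,0,0,0.4],
  [-0.01,-0.01,-0.05,0,0,0,0.4],
])

```text
time_s: 17.75
tool_pos: [0.4966, -0.3665, 0.1408]
tool_rot: [-180.0, 0.1, -2.8]
force: [0.3, 0.8, -0.1]
grip_width: 0.0489
grasp_force: 20.0
```

It lifts freely, so I'll carry on straight up.

Emit:
apply_moves([
  [0,0,-0.06,0,0,0,0.4],
  [0,0,-0.12,0,0,0,0.4],
  [0,0,-0.18,0,0,0,0.4],
  [0,0,-0.25,0,0,0,0.4],
  [0,0,-0.32,0,0,0,0.4],
  [0,0,-0.37,0,0,0,0.4],
  [0,0,-0.4,0,0,0,0.4],
  [0,0,-0.4,0,0,0,0.4],
  [0,0,-0.4,0,0,0,0.4],
  [0,0,-0.4,0,0,0,0.4],
  [0,0,-0.4,0,0,0,0.4],
  [0,0,-0.4,0,0,0,0.4],
])

```text
time_s: 18.95
tool_pos: [0.4965, -0.3665, 0.22]
tool_rot: [-180.0, 0.2, -2.8]
force: [0.7, -0.1, -0.6]
grip_width: 0.0487
grasp_force: 20.0
```

```bash
python3 - <<'E'
from h import *
np.set_printoptions(precision=4,suppress=True)
o=env.get_obs();print(o['tool_pos'],o['tool_rot'],o['grip_width'],o['grasp_force'],o['time_s'])
a=snap('scene','a7');b=snap('side','b7')
x=cv2.resize(a[140:340,60:280],(440,400)); y=cv2.resize(b[130:470,220:480],(306,400))
cv2.imwrite('pics/s7.png',np.hstack([x,y])[:,:,::-1])
E
```

```text
[ 0.4965 -0.3665  0.22  ] [-179.9531    0.1785   -2.8246] 0.04874385294134442 19.98387536041264 18.95
```

View pics/s7.png

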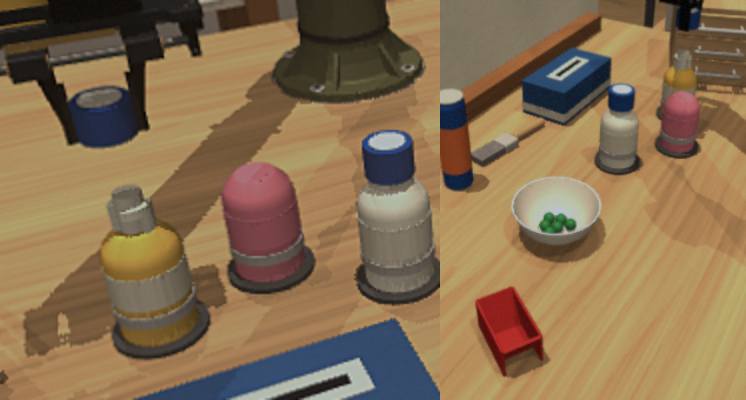

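The cap is in the gripper (crop 105,115), about 89 mm above its seat and over the bare yellow neck (130,200). The white bottle is closed, the green balls lie clustered in the bowl with none astray, and the cup stands upright. I'm handing in.

```bash
python3 -c "
from cell import env
print(env.sign_off())"
```

```text
the job is handed in; nothing more can be done
None
```

I handed the job in at about 19 s of the 72 s allowed: the balls are in the white bowl with none seen astray, the empty cup stands upright and released, and the yellow bottle's cap (reversed thread) is held still about 9 cm above its seat, straight over the bottle.

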